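# Lock the sliding platen of a T-shirt press with its ball-lock pin

## Task

The platen of the T-shirt press is loose on its arm. Pull the red-handled ball-lock pin out of the blue parking boss, slide the platen until the hole in its carriage lines up with the index hole at the orange clip (the clip shows it only roughly), and push the pin down through both until it clicks home and its shoulder sits flat on the carriage. Work by feel and do not force or slam anything, let go of the pin, and leave the bottles, tape and tools where they are.

Things in the scene. Friction and masses are not known exactly. Their poses are not given: they have to be found in the camera images.
- pin: Ball-lock pin, 120 g, upright, parked in the press's blue boss at the start. Steel shank 12 mm across, 38 mm long below a dark round shoulder (26 mm across, 5 mm thick). Above it a dark hub 18 mm across, then a red T-bar 56 mm long, 14 mm thick, 16 mm tall. Origin: on the axis at the underside of the shoulder; z up along the axis, y along the T-bar. Shoulder flat on the top face = fully home.
- pin_bar (a point): Centre of the pin's red T-bar, 28 mm above the pin's origin: the place to grip, across its 14 mm thickness. Fingers reaching 20 mm below this point stay clear of the press.
- pin_nose (a point): Lower end of the pin, 38 mm below its origin: flat, 10 mm across, with a 2.5 mm chamfer. Two sprung brass balls stick 2 mm out of the shank on opposite sides, 21 mm below the shoulder. Pulling them out of a hole takes about 10 to 16 N over the first 2 to 3 mm, then the pin comes freely; pushing in takes about the same when they meet a hole's mouth (shoulder 18 to 20 mm above home); home, they spring out below.
- press: Small T-shirt press, bolted down: blue base plate and column, and a level steel arm (hollow, open-topped channel 50 mm wide) along the press's y axis from the column at y = +400 mm to its free end at y = -150 mm. An 8 mm thick index strip closes its top (upper face 120 mm above the table), with three holes 13.5 mm across, 60 mm apart, on the centre line. Origin: on the table, near below the middle hole.
- parking_hole (a point): Centre of the mouth of the parking hole in the top face of the blue boss on the arm (50 x 50 mm, top 130 mm above the table, at y = +200 mm in the press's frame), where the pin sits at the start.
- platen (a joint): Position of the sliding platen in m along the press's y axis: 0 over the press's origin, positive towards the column, from -0.085 to 0.085. It stays where it is left; sliding it takes 2 to 4 N. The platen (130 x 270 mm board, top 149 mm above the table) reaches out over the arm's free end, from 100 to 370 mm on the -y side of the carriage hole.
- carriage_hole (a point): Centre of the mouth of the one hole (13.5 mm across, not chamfered) in the top face of the platen's aluminium carriage, a saddle 66 mm wide and 90 mm long on the arm, with a red line on each flank at the hole. Its top is 10 mm thick, lies directly on the index strip, and its upper face is 130 mm above the table.
- clip_orange: Orange size clip round the arm, 20 mm wide; its upright tab stands 51 mm from the arm's centre line on the press's +x side. It marks one of the two outer index holes, but only roughly: the index strip is set in slots, so the hole lies up to 12 mm to either side of the clip along the arm (not across). Origin: on the arm's centre line at the strip's upper face, 120 mm above the table; axes as the press's.
- clip_white: White size clip of the same shape, at the other outer index hole (the wrong one).
- dye_black: Black squeeze bottle, 44 mm across, 115 mm tall, standing beside the arm near the carriage on the press's +x side. Origin under its centre. Leave alone.
- dye_teal: Teal squeeze bottle, 44 mm across, 115 mm tall, on the table between robot and platen. Leave alone.
- dye_yellow: Yellow squeeze bottle, 44 mm across, 115 mm tall, standing on the press's base plate on its -x side. Leave alone.
- tape_roll: Roll of masking tape, 92 mm across, 25 mm tall, lying on the press's base plate. Leave alone.
- squeegee: Squeegee, 210 mm long, 22 mm tall, wooden handle and rubber blade, lying beyond the press. Leave alone.
- ink_knife: Ink knife (spatula), 240 mm long, lying on the table between robot and press. Leave alone.

How it is judged:
By the outcome, as a careful person would: the job done as asked, in the order asked, and still so for the second after the job is handed in, with the robot touching nothing.
It also fails if it takes over 54 s, if anything falls off the work surface, if the arm or the gripper's body presses on something with over 40 N, if the wrist force passes 120 N, or if a joint passes its speed limit or range.

## Robot

A 7-joint arm with a two-finger parallel gripper is mounted at the origin on the work surface. World frame = base frame: x ahead of the robot, y to its left, z up, the work surface at z = 0. Lengths are in m, angles in rad, forces in N, time in s.
With the tool pointing down it reaches from about 0.4 to 0.875 m from the base axis. Payload 19.3 kg.
Tool frame: the origin (TCP) lies on the centre line of the jaws, within the pads' length; the fingertips stand 14 mm ahead of it and the grasp point (between the pads) lies 5 mm behind it; x points along the fingers, y is the direction in which the jaws open and shut, and the axes are right-handed (so a half turn about x gives the same grasp; the last joint's range is limited). The gripper opens to 85 mm and grips with 20 to 120 N. Pads are 22 mm wide; open, the fingers measure 114 mm over their backs; the gripper's body (76 mm by 85 mm) begins 54 mm behind the grasp point. The pads swing forward as they close: fully open they stand 13 mm farther back than shut.
Start: joints at [1.183, 0.521, -0.036, 1.599, 0.021, 1.021, -0.113], TCP at [0.195, -0.594, 0.245] pointing down, gripper open.
Joint ranges: [-2.91, 2.91], [-0.3, 2.13], [-1.5, 1.42], [0.17, 2.43], [-1.26, 4.41], [0.16, 1.93], [-2.52, 2.52]. Speed limits (rad/s): [1.89, 1.89, 2.39, 2.39, 3.01, 3.01, 3.01].

## Interface

Orientations are given as [roll, pitch, yaw] about the fixed x, y, z axes, in that order (R = Rz(yaw) Ry(pitch) Rx(roll)).
In Python, from workcell import monitor, optics, bot gives the robot as it stands.
- The arm moves only by the tool arm_command, never from a script. Its arguments are lists of equal length, an entry for each row: "delta_pos": the shift along the tool's x, y, z as a fraction of full scale, a list of three; "rotation": the turn, a rotation vector about the tool's x, y, z as a fraction of full scale, a list of three. In form: {"delta_pos": [[dx, dy, dz], ...], "rotation": [[wx, wy, wz], ...]}. A call has 1 to 10 rows; each row shifts and turns the pose as measured when the row begins, along the tool's axes as they then stand; what a row does not reach is not made up. Full scale, the value 1, is 30 mm for a shift and 6 degrees for a turn. A row lasts 1/10 s, in which the tool goes at most 50 mm and 8.59 degrees, less where a joint would pass 70% of its speed; a pose out of reach is approached as far as the arm can. A call with a number of a shift or a turn outside -1 to 1 is refused whole. A call with a gripper value outside its range is refused whole. "gripper" is the closure, from -1 (fully open) to 1 (shut), so that 0 is half open, set as the call begins (left out, the last holds). The fingers move at their own pace and stop on an object; "grip_force" is the grip in N (left out, the last holds). Time passes only in rows, so rows that do not move let the fingers close. It gives the time, the measured TCP pose, the force and the opening at its end, in the units of the state.
- monitor.observe(): the state, without advancing time (a new reading comes with each control period).
- optics.grab_frame(name): name is "scene" or "top" or "wrist"; returns the picture (384x512x3 uint8, red, green, blue); there is no depth.
- optics.camera_params(name): a dict with "fx", "fy", "cx", "cy" (pixels), "dist_coeffs" ([k1, k2, p1, p2, k3] as OpenCV has them; the pictures are not rectified), "origin" and "rotation" of the camera in the world. Camera axes: x right, y down, z forward; pixel columns grow to the right and rows downward; lengths in m; the calibration is good to about 2 mm. A picture is of the moment at which its call begins: read the wrist's pose just before it. camera_params takes no time and is no camera call; for the wrist camera it gives the pose at the moment of the call.
- bot.job_done(): hands the job in, once; it reports no verdict.
The state is a dict: "clock": time; "qpos": joint angles; "qd": joint speeds; "joint_efforts": joint torques, N m; "position": TCP position; "tool_rot": TCP orientation; "force": force on the tool from outside, world axes, zero at the start; "moment": the same for the moment, N m; "grip_width": finger opening in m.
Only numpy, scipy, OpenCV 4.12 (cv2) and the standard library are available. Lean on these libraries where they do the work, as an engineer would, in place of code of your own. Each camera call takes 0.05 s, during which the arm holds its last target. There are 200 camera calls.

## Working session

There is one attempt and no reset: what is moved stays moved. The work goes in short steps, Python scripts to look and compute and a tool call to move; the robot and the scene stay as the last step left them, time stands still between calls to the robot, and variables do not carry over. Pictures are saved under pics/ and viewed, about 8 in all and at most 12, crops included, and the job is handed in when it is done.

Besides the shell and the picture viewer there is one more tool, called after "Emit:" as a command line: name --argument value ..., lists and objects as JSON in quotes. arm_command: Moves the arm, as the interface text tells. Its arguments: {"type":"object","properties":{"delta_pos":{"type":"array","items":{"type":"array","items":{"type":"number"}}},"rotation":{"type":"array","items":{"type":"array","items":{"type":"number"}}},"gripper":{"type":"number"},"grip_force":{"type":"number"}},"required":["delta_pos","rotation"]}

```bash
mkdir -p pics; ls; python3 - <<'E'
from workcell import monitor, optics, bot
import cv2,numpy as np
np.set_printoptions(precision=4,suppress=True)
print(monitor.observe())
for n in("scene","top"):
    im=optics.grab_frame(n); cv2.imwrite(f"pics/{n}0.png",cv2.cvtColor(im,cv2.COLOR_RGB2BGR)); print(n,optics.camera_params(n))
E
```

```text
pics
{'clock': 0.0, 'qpos': array([ 1.1828,  0.522 , -0.0363,  1.6   ,  0.0212,  1.0211, -0.1128]), 'qd': array([-0.0011,  0.0005,  0.001 , -0.0007,  0.0006, -0.0012,  0.0024]), 'joint_efforts': array([  0.0021, -92.7093,   1.9808, -36.9936,   0.0179,   0.0082,
         0.    ]), 'position': array([ 0.1952, -0.5934,  0.2447]), 'tool_rot': array([-1.5022,  1.5697,  1.9572]), 'force': array([ 0.5437, -0.6717, -0.2339]), 'moment': array([-0.0113, -0.006 ,  0.037 ]), 'grip_width': 0.08547672369928884}
scene {'fx': 413.8972267245198, 'fy': 413.8972267245198, 'cx': 265.19097781861944, 'cy': 188.91771337553917, 'dist_coeffs': array([-0.0529,  0.    ,  0.    ,  0.    ,  0.    ]), 'origin': array([0.9682, 0.4067, 1.007 ]), 'rotation': array([-2.5863, -0.0058,  2.3269])}
top {'fx': 461.56708578495846, 'fy': 461.56708578495846, 'cx': 251.71911362170286, 'cy': 196.9468044875292, 'dist_coeffs': array([0.0112, 0.    , 0.    , 0.    , 0.    ]), 'origin': array([ 0.4722, -0.0072,  1.4859]), 'rotation': array([-3.0763, -0.0003, -1.5543])}
```

View pics/scene0.png

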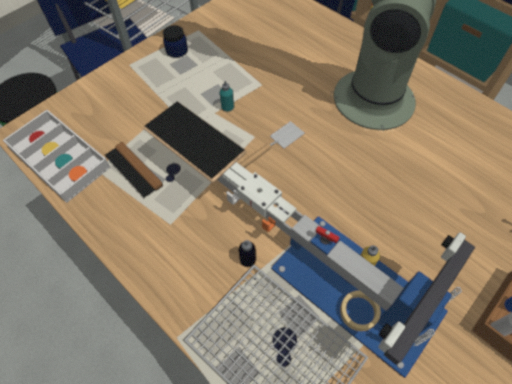

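View pics/top0.png

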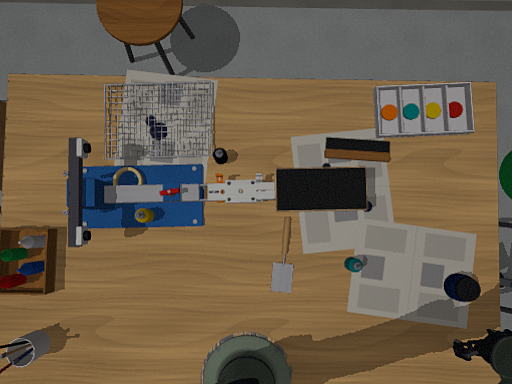

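```bash
cat > h.py <<'E'
import cv2,numpy as np
from scipy.spatial.transform import Rotation as R
from workcell import monitor, optics, bot
np.set_printoptions(precision=4,suppress=True)
def ray(p,uv):
    K=np.array([[p['fx'],0,p['cx']],[0,p['fy'],p['cy']],[0,0,1]])
    n=cv2.undistortPoints(np.array([[uv]],float),K,p['dist_coeffs'])[0,0]
    M=p['rotation']; M=R.from_euler('xyz',M).as_matrix() if np.shape(M)==(3,) else M
    return np.array(p['origin']),M@np.array([n[0],n[1],1])
def onz(p,uv,z):
    o,d=ray(p,uv); return o+d*(z-o[2])/d[2]
def proj(p,X):
    K=np.array([[p['fx'],0,p['cx']],[0,p['fy'],p['cy']],[0,0,1]])
    M=R.from_euler('xyz',p['rotation']).as_matrix(); t=M.T@(np.array(X)-p['origin'])
    return cv2.projectPoints(t.reshape(1,1,3),np.zeros(3),np.zeros(3),K,p['dist_coeffs'])[0].ravel()
def save(im,name): cv2.imwrite(f"pics/{name}.png",cv2.cvtColor(im,cv2.COLOR_RGB2BGR))
def mask(im,h0,h1,s,v):
    hsv=cv2.cvtColor(im,cv2.COLOR_RGB2HSV); return cv2.inRange(hsv,(h0,s,v),(h1,255,255))
def blobs(m,amin=8):
    n,l,st,c=cv2.connectedComponentsWithStats(m); return [(c[i],st[i]) for i in range(1,n) if st[i,4]>=amin]
E
python3 - <<'E'
from h import *
im=cv2.imread("pics/top0.png")[150:230,60:300]; a=cv2.resize(im,None,fx=3.3,fy=3.3,interpolation=cv2.INTER_CUBIC)
b=cv2.imread("pics/scene0.png")[155:305,210:410]; b=cv2.resize(b,None,fx=2.2,fy=2.2,interpolation=cv2.INTER_CUBIC)
o=np.zeros((a.shape[0]+b.shape[0],a.shape[1],3),np.uint8);o[:a.shape[0]]=a;o[a.shape[0]:,:b.shape[1]]=b
cv2.imwrite("pics/crop0.png",o);print(o.shape)
for n,cr in(("top",(130,240,60,300)),("scene",(150,310,200,420))):
    rgb=cv2.cvtColor(cv2.imread(f"pics/{n}0.png"),cv2.COLOR_BGR2RGB);p=optics.camera_params(n)
    keep=np.zeros(rgb.shape[:2],np.uint8);keep[cr[0]:cr[1],cr[2]:cr[3]]=255
    for nm,h0,h1 in(("red",0,3),("red2",174,180),("orange",7,14)):
        for c,s in blobs(mask(rgb,h0,h1,150,90)&keep,4): print(n,nm,c,s,onz(p,c,.158 if 'red' in nm else .12))
E
```

```text
(594, 792, 3)
top red [173.7941 190.5   ] [169 189  10   5  34] [0.5739 0.2189 0.158 ]
top red [163.3929 192.4286] [160 191   9   4  28] [0.5678 0.2487 0.158 ]
top orange [218.9048 178.0952] [216 174   7   9  42] [0.616  0.0924 0.12  ]
top orange [221.6667 191.5   ] [221 190   2   4   6] [0.5762 0.0833 0.12  ]
top orange [219.3846 201.3846] [216 201   8   2  13] [0.5467 0.0895 0.12  ]
scene red [326.6633 234.2755] [317 227  21  15  98] [0.5736 0.2329 0.158 ]
scene red2 [322.5 228.5] [320 227   6   4   6] [0.5688 0.2168 0.158 ]
scene red2 [333.5 234.5] [331 233   6   4   6] [0.5634 0.2446 0.158 ]
scene orange [267.8214 224.1161] [262 218  13  13 112] [0.6321 0.1056 0.12  ]
```

View pics/crop0.png

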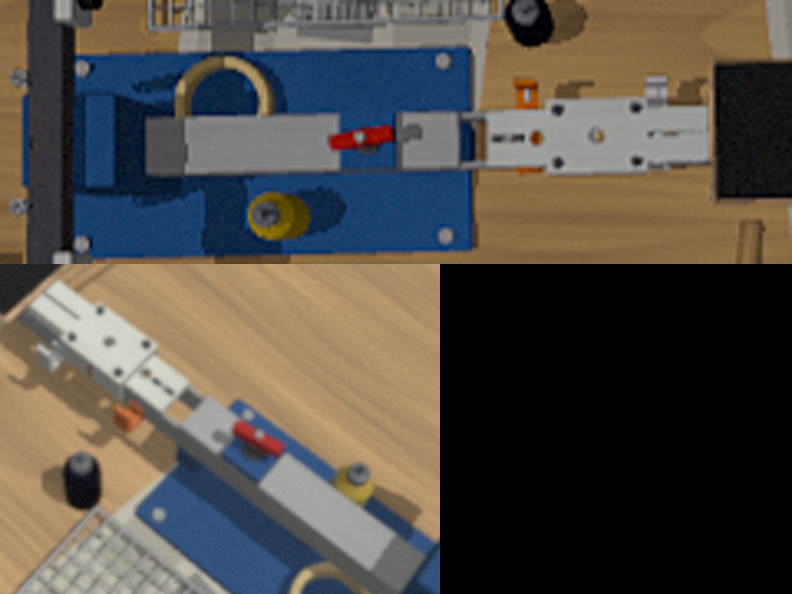

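```bash
python3 - <<'E'
from h import *
s=monitor.observe(); M=R.from_euler('xyz',s['tool_rot']).as_matrix(); print(M)
p=optics.camera_params("top")
f=lambda x,y,z:onz(p,(60+x/3.3-.35,150+y/3.3-.35),z)
print("carr",f(596,135,.13),"orangehole",f(537,138,.12),"clip",f(526,90,.14))
print("arm edges top cover",f(186,115,.13),f(340,115,.13),f(186,174,.13),f(338,170,.13))
print("boss edges",f(340,110,.13),f(397,110,.13))
rgb=cv2.cvtColor(cv2.imread("pics/top0.png"),cv2.COLOR_BGR2RGB)
m=(mask(rgb,0,5,140,80)|mask(rgb,174,180,140,80)); m[:, :150]=0;m[:,190:]=0;m[:180]=0;m[200:]=0
q=np.argwhere(m)[:,::-1].astype(float);c=q.mean(0);v=np.linalg.svd(q-c)[2][0]
a,b=onz(p,c-8*v,.164),onz(p,c+8*v,.164);print("bar",onz(p,c,.164),np.rad2deg(np.arctan2(*(b-a)[:2])))
w=optics.camera_params("wrist");print(w,M.T@(w['origin']-s['position']),M.T@R.from_euler('xyz',w['rotation']).as_matrix())
E
```

```text
[[-0.0004  0.3124 -0.9499]
 [ 0.0009 -0.9499 -0.3124]
 [-1.     -0.001   0.0001]]
carr [0.5791 0.028  0.13  ] orangehole [0.5763 0.0812 0.12  ] clip [0.6174 0.0906 0.14  ]
arm edges top cover [0.5909 0.3942 0.13  ] [0.5932 0.2569 0.13  ] [0.5382 0.3923 0.13  ] [0.544  0.2572 0.13  ]
boss edges [0.5977 0.257  0.13  ] [0.5986 0.2061 0.13  ]
bar [0.5706 0.2306 0.164 ] -10.343913045522646
{'fx': 331.96738447169867, 'fy': 331.96738447169867, 'cx': 260.31529859998886, 'cy': 192.41548368557633, 'dist_coeffs': array([-0.0726,  0.    ,  0.    ,  0.    ,  0.    ]), 'origin': array([ 0.2588, -0.5724,  0.3731]), 'rotation': array([ 2.8752,  0.0006, -1.2534])} [-0.1283 -0.0002 -0.067 ] [[-0.0004 -0.2631  0.9648]
 [ 1.     -0.0004  0.0003]
 [ 0.0003  0.9648  0.2631]]
```

Emit:
arm_command --delta_pos '[[0,0,-1],[0,0,-1],[0,0,-1],[0,0,-1],[0,0,-1],[0,0,-1],[0,0,-1],[0,0,-1],[0,0,-1],[0,0,-1]]' --rotation '[[-0.46,0,0],[-0.46,0,0],[-0.46,0,0],[-0.46,0,0],[-0.46,0,0],[-0.46,0,0],[-0.46,0,0],[-0.46,0,0],[-0.46,0,0],[-0.46,0,0]]'

```text
clock: 1.1
position: [0.4541, -0.4371, 0.2408]
tool_rot: [-1.445, 1.563, 2.506]
force: [-0.3, -0.6, 0.1]
grip_width: 0.0855
```

Emit:
arm_command --delta_pos '[[-0.02,0,-1],[-0.02,0,-1],[-0.02,0,-1],[-0.02,0,-1],[-0.02,0,-1],[-0.02,0,-1],[-0.02,0,-1],[-0.02,0,-1],[-0.02,0,-1],[-0.02,0,-1]]' --rotation '[[-0.46,0,0],[-0.46,0,0],[-0.46,0,0],[-0.46,0,0],[-0.46,0,0],[-0.46,0,0],[-0.46,0,0],[-0.46,0,0],[-0.46,0,0],[-0.46,0,0]]'

```text
clock: 2.1
position: [0.6107, -0.1706, 0.2435]
tool_rot: [-1.876, 1.557, 2.577]
force: [0.8, -0.5, -0.1]
grip_width: 0.0853
```

```bash
cat >> h.py <<'E'
def go(X,az,tilt=True):
    "shift and turn still to go, in the tool's axes, in mm and deg; az=azimuth of tool y (deg)"
    s=monitor.observe(); M=R.from_euler('xyz',s['tool_rot']).as_matrix()
    a=np.deg2rad(az); y=np.array([np.cos(a),np.sin(a),0]); x=np.array([0,0,-1.]); T=np.c_[x,y,np.cross(x,y)]
    print("pos",s['position'],"az",np.rad2deg(np.arctan2(M[1,1],M[0,1])),"F",s['force'],"w",s['grip_width'],"t",s['clock'])
    print("shift mm",M.T@(np.array(X)-s['position'])*1e3,"in target axes",T.T@(np.array(X)-s['position'])*1e3,"turn deg",np.rad2deg(R.from_matrix(M.T@T).as_rotvec()))
E
python3 -c "
from h import *
go([.5706,.2306,.26],10.3);print(monitor.observe()['qpos'])"
```

```text
pos [ 0.6107 -0.1706  0.2435] az -14.854471194731607 F [ 0.7555 -0.5391 -0.145 ] w 0.085308968294026 t 2.1
shift mm [ -13.1357 -141.7666 -377.5558] in target axes [ -16.5398   32.322  -401.8712] turn deg [-25.1556  -0.3963   0.6843]
[ 0.4164  0.5638 -0.3573  1.5515  0.207   1.0769 -0.2501]
```

Emit:
arm_command --delta_pos '[[-0.2,-0.3,-0.95],[-0.2,-0.25,-0.95],[-0.2,-0.2,-0.95],[-0.2,-0.15,-0.95],[-0.2,-0.1,-0.95],[-0.2,-0.05,-0.95],[-0.2,0,-0.8]]' --rotation '[[-0.6,0,0.02],[-0.6,0,0.02],[-0.6,0,0.02],[-0.6,0,0.02],[-0.6,0,0.02],[-0.6,0,0.02],[-0.5,0,0]]'

```text
clock: 2.8
position: [0.5876, 0.0386, 0.2885]
tool_rot: [-3.114, 1.565, 1.799]
force: [0.3, 0.2, 0.3]
grip_width: 0.0855
```

```bash
python3 -c "
from h import *
p=optics.camera_params('wrist');im=optics.grab_frame('wrist')
go([.5706,.2306,.26],10.3)
save(im,'w1');import pickle;pickle.dump(p,open('w1.pkl','wb'))
print([proj(p,X) for X in ([.579,.028,.13],[.5763,.0812,.12],[.5706,.2306,.166])])"
```

```text
pos [0.5872 0.0432 0.2898] az 11.874878087475423 F [-0.6132  5.5532  1.5063] w 0.08519595410253035 t 2.85
shift mm [  31.348    22.2381 -186.5852] in target axes [  29.805    17.1365 -187.3747] turn deg [ 1.5752 -0.465  -0.0736]
[array([248.1316, 190.4483]), array([256.9197, 129.9707]), array([291.5747, -84.1243])]
```

View pics/w1.png

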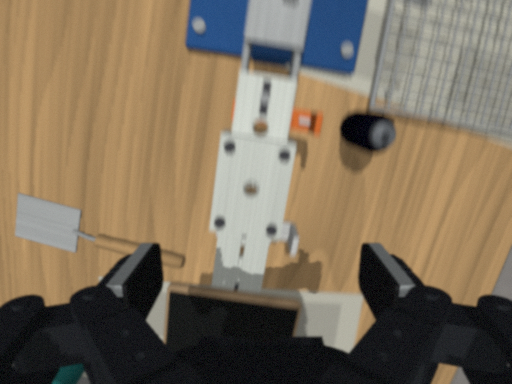

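Emit:
arm_command --delta_pos '[[0,0.15,-0.9],[0,0.15,-0.95],[0,0.1,-0.95],[0,0.1,-0.95],[0,0.1,-0.95],[0,0.1,-0.95],[0,0,-0.3],[0,0,0],[0,0,0]]' --rotation '[[0.1,-0.05,0],[0.1,-0.03,0],[0,0,0],[0,0,0],[0,0,0],[0,0,0],[0,0,0],[0,0,0],[0,0,0]]'

```text
clock: 3.75
position: [0.5697, 0.2298, 0.2919]
tool_rot: [0.301, 1.567, -1.077]
force: [0.9, -0.5, -0.8]
grip_width: 0.0854
```

```bash
python3 -c "
from h import *
import pickle
q=pickle.load(open('w1.pkl','rb'));print('carr',onz(q,(250,188),.13),'idx',onz(q,(260,127),.12))
p=optics.camera_params('wrist');im=optics.grab_frame('wrist')
go([.5706,.2306,.26],10.3)
save(im,'w2');pickle.dump(p,open('w2.pkl','wb'))
print(proj(p,[.5706,.2306,.166]))
m=(mask(im,0,5,140,70)|mask(im,174,180,140,70))
m=cv2.morphologyEx(m,cv2.MORPH_OPEN,np.ones((3,3),np.uint8))
for c,s in blobs(m,100): print(c,s)
l=cv2.connectedComponentsWithStats(m);i=1+np.argmax(l[2][1:,4]);r=cv2.minAreaRect(np.argwhere(l[1]==i)[:,::-1].astype(np.float32));print(r)
b=cv2.boxPoints(r);B=np.array([onz(p,x,.166) for x in b]);print(B,onz(p,r[0],.166),onz(p,r[0],.16))
"
```

```text
carr [0.5802 0.0305 0.13  ] idx [0.5785 0.0843 0.12  ]
pos [0.5698 0.2295 0.2919] az 11.06483176175445 F [0.2397 0.4472 0.2359] w 0.08542895599328064 t 3.8
shift mm [31.8841  0.9581 -1.0224] in target axes [31.8866  0.9868 -0.9099] turn deg [ 0.7647  0.2256 -0.0749]
[260.8953 187.891 ]
[264.7211 167.567 ] [256 151  18  35 545]
[264.6829 205.0742] [257 191  16  28 391]
((264.5, 168.0), (34.0, 17.0), 90.0)
[[0.5613 0.2586 0.166 ]
 [0.5741 0.2611 0.166 ]
 [0.5795 0.2347 0.166 ]
 [0.5664 0.2322 0.166 ]] [0.5703 0.2468 0.166 ] [0.5706 0.2457 0.16  ]
```

View pics/w2.png

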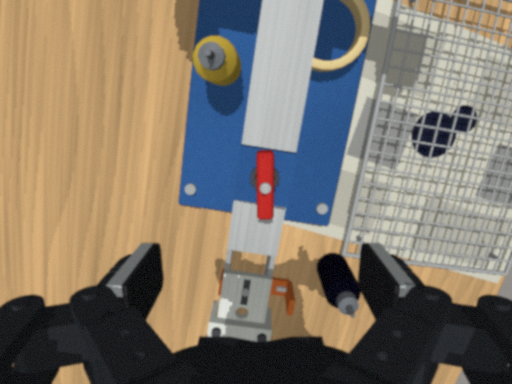

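Emit:
arm_command --delta_pos '[[0.8,0.13,-0.11],[0.8,0,0],[0.8,0,0],[0.6,0,0],[0,0,0],[0,0,0]]' --rotation '[[0,0.03,0],[0,0,0],[0,0,0],[0,0,0],[0,0,0],[0,0,0]]' --gripper 0

```text
clock: 4.4
position: [0.5762, 0.2252, 0.2006]
tool_rot: [0.806, 1.566, -0.58]
force: [0.7, 0.4, 0.1]
grip_width: 0.0427
```

```bash
python3 -c "
from h import *
import pickle
p=optics.camera_params('wrist');im=optics.grab_frame('wrist')
go([.573,.2335,.155],11)
save(im,'w3');pickle.dump(p,open('w3.pkl','wb'))
m=(mask(im,0,5,140,70)|mask(im,174,180,140,70))
m=cv2.morphologyEx(m,cv2.MORPH_CLOSE,np.ones((9,9),np.uint8));m=cv2.morphologyEx(m,cv2.MORPH_OPEN,np.ones((5,5),np.uint8))
l=cv2.connectedComponentsWithStats(m);i=1+np.argmax(l[2][1:,4]);r=cv2.minAreaRect(np.argwhere(l[1]==i)[:,::-1].astype(np.float32));print(r)
B=np.array([onz(p,x,.166) for x in cv2.boxPoints(r)]);print(B,onz(p,r[0],.166))
"
```

```text
pos [0.5763 0.2251 0.2007] az 10.533525674250996 F [ 0.7042  0.3734 -1.0011] w 0.0426305914858245 t 4.45
shift mm [45.6636 -1.8512 -9.0444] in target axes [45.7042 -1.5982 -8.8861] turn deg [-0.4669  0.2161 -0.2257]
((256.0, 214.5), (101.0, 26.0), 90.0)
[[0.5615 0.26   0.166 ]
 [0.5742 0.2623 0.166 ]
 [0.5848 0.2077 0.166 ]
 [0.5709 0.2052 0.166 ]] [0.5726 0.235  0.166 ]
```

View pics/w3.png

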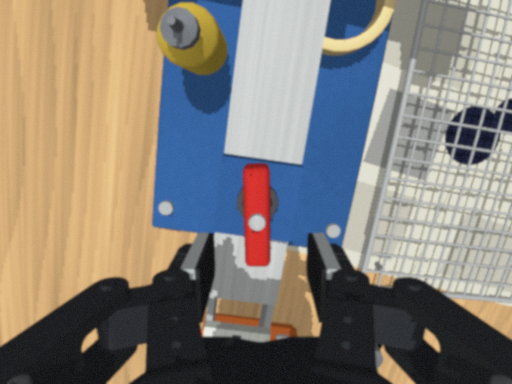

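Emit:
arm_command --delta_pos '[[0.2,-0.07,-0.3],[0.5,0,0],[0.4,0,0],[0,0,0]]' --rotation '[[0,0.03,-0.03],[0,0,0],[0,0,0],[0,0,0]]'

```text
clock: 4.85
position: [0.5731, 0.2343, 0.1672]
tool_rot: [1.623, 1.567, 0.235]
force: [0.2, 0.5, 0.8]
grip_width: 0.0425
```

```bash
python3 -c "
from h import *
go([.5728,.234,.154],10.2)"
```

```text
pos [0.5731 0.2343 0.1672] az 10.504483346999562 F [0.2427 0.5026 0.8145] w 0.04249018794847111 t 4.85
shift mm [13.1674 -0.4321  0.2769] in target axes [13.169  -0.3826  0.2764] turn deg [ 0.3045 -0.0114 -0.2094]
```

Descend and close gently.

Emit:
arm_command --delta_pos '[[0.3,-0.01,0],[0.14,0,0],[0,0,0]]' --rotation '[[0.05,0,-0.03],[0,0,0],[0,0,0]]'

```text
clock: 5.15
position: [0.5728, 0.2343, 0.1524]
tool_rot: [-1.611, 1.57, -3.004]
force: [-0.1, 0.1, 0.6]
grip_width: 0.0425
```

Emit:
arm_command --delta_pos '[[0,0,0],[0,0,0],[0,0,0],[0,0,0],[0,0,0],[0,0,0]]' --rotation '[[0,0,0],[0,0,0],[0,0,0],[0,0,0],[0,0,0],[0,0,0]]' --gripper 1 --grip_force 60

```text
clock: 5.75
position: [0.5732, 0.2343, 0.1533]
tool_rot: [1.842, 1.57, 0.449]
force: [-0.5, -0.5, -1.0]
grip_width: 0.0154
```

```bash
python3 -c "
from h import *
go([.5728,.234,.154],10.2)"
```

```text
pos [0.5732 0.2343 0.1533] az 10.173453102501714 F [-0.4906 -0.4715 -1.0065] w 0.01536675569995227 t 5.75
shift mm [-0.6754 -0.4253  0.2567] in target axes [-0.675  -0.4259  0.2567] turn deg [-0.0265 -0.013  -0.0469]
```

Emit:
arm_command --delta_pos '[[0,0,0],[0,0,0],[0,0,0],[0,0,0]]' --rotation '[[0,0,0],[0,0,0],[0,0,0],[0,0,0]]'

```text
clock: 6.15
position: [0.5732, 0.2343, 0.1533]
tool_rot: [1.79, 1.57, 0.397]
force: [-0.0, -1.0, -1.5]
grip_width: 0.0152
```

Emit:
arm_command --delta_pos '[[-0.07,0,0],[-0.1,0,0],[-0.1,0,0],[-0.1,0,0],[-0.1,0,0]]' --rotation '[[0,0,0],[0,0,0],[0,0,0],[0,0,0],[0,0,0]]'

```text
clock: 6.65
position: [0.5727, 0.2341, 0.1676]
tool_rot: [-1.521, 1.57, -2.914]
force: [0.4, -0.1, -5.6]
grip_width: 0.015
```

Emit:
arm_command --delta_pos '[[-0.7,0,0],[-0.7,0,0],[-0.3,-0.13,0.9],[0,-0.13,0.95],[0,-0.13,0.95],[0,-0.13,0.95],[0,-0.13,0.95],[0,-0.13,0.9],[0,-0.13,0.6],[0,0,0]]' --rotation '[[0,0,0],[0,0,0],[0,0,0],[0,0,0],[0,0,0],[0,0,0],[0,0,0],[0,0,0],[0,0,0],[0,0,0]]'

```text
clock: 7.65
position: [0.5804, 0.0407, 0.2262]
tool_rot: [1.617, 1.564, 0.226]
force: [0.5, -0.2, -1.9]
grip_width: 0.0155
```

```bash
python3 -c "
from h import *
import pickle
p=optics.camera_params('wrist');im=optics.grab_frame('wrist')
go([.581,.0313,.205],10.2)
save(im,'w4');pickle.dump(p,open('w4.pkl','wb'))"
```

```text
pos [0.5804 0.0422 0.2263] az 10.36657197724142 F [ 0.1866 -0.2876 -0.9644] w 0.01451435342747435 t 7.7
shift mm [21.2859 -1.5094 10.8646] in target axes [21.3066 -1.3281 10.8476] turn deg [ 0.1668 -0.0568 -0.4029]
```

View pics/w4.png

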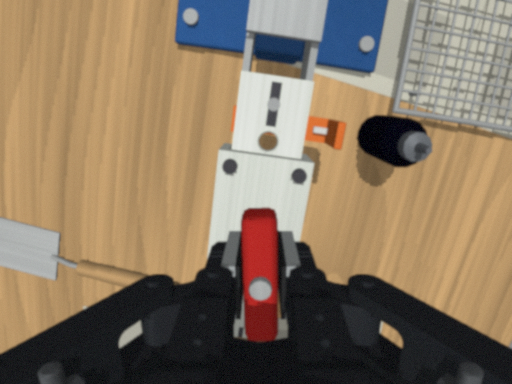

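```bash
python3 -c "
from h import *
import pickle
p=pickle.load(open('w4.pkl','rb'))
print('idx',onz(p,(268,141),.12));a,b=onz(p,(221,148),.13),onz(p,(313,161),.13);print(a,b,np.hypot(*(b-a)[:2]))
m=(a+b)/2;t=np.deg2rad(2.25);print('carr est',m+.045*np.array([np.sin(t),-np.cos(t),0]))
"
```

```text
idx [0.5796 0.0816 0.12  ]
[0.5486 0.0723 0.13  ] [0.612  0.0747 0.13  ] 0.06340003889725528
carr est [0.5821 0.0286 0.13  ]
```

Emit:
arm_command --delta_pos '[[0.4,-0.05,0.36],[0,0,0],[0,0,0]]' --rotation '[[0.02,0,-0.07],[0,0,0],[0,0,0]]'

```text
clock: 8.0
position: [0.5811, 0.0327, 0.2137]
tool_rot: [-3.069, 1.569, 1.824]
force: [-0.3, 1.0, -0.6]
grip_width: 0.015
```

```bash
python3 -c "
from h import *
go([.581,.0313,.205],10.2)"
```

```text
pos [0.5811 0.0327 0.2137] az 10.369471243718378 F [-0.2883  0.989  -0.5616] w 0.015035264948005805 t 8.0
shift mm [ 8.6586 -0.3575  1.3753] in target axes [ 8.661  -0.3546  1.3607] turn deg [ 0.1695 -0.1036  0.0077]
```

```bash
python3 -c "
from h import *
import pickle
p=pickle.load(open('w4.pkl','rb'))
im=cv2.cvtColor(cv2.imread('pics/w4.png'),cv2.COLOR_BGR2RGB)
m=(mask(im,0,5,140,70)|mask(im,174,180,140,70));m=cv2.morphologyEx(m,cv2.MORPH_CLOSE,np.ones((25,25),np.uint8))
l=cv2.connectedComponentsWithStats(m);i=1+np.argmax(l[2][1:,4]);q=l[1]==i
for r in range(205,345,10): 
  c=np.where(q[r])[0]; print(r,c.min() if len(c) else None,c.max() if len(c) else None,end='; ')
print(p['origin'])
zt=.2263-.0233+.036
print('button',onz(p,(260,290),zt),'ends',onz(p,(258.5,208),zt),onz(p,(262,339),zt))
for f,uv in(('w2',(265,187.5)),('w3',(257,223))): 
  print(f,onz(pickle.load(open(f+'.pkl','rb')),uv,.166),onz(pickle.load(open(f+'.pkl','rb')),uv,.17))
"
```

```text
205 None None; 215 244 274; 225 242 275; 235 241 277; 245 241 277; 255 242 277; 265 242 277; 275 242 277; 285 243 277; 295 244 277; 305 245 276; 315 245 276; 325 246 276; 335 247 275; [0.5679 0.1064 0.3545]
button [0.5813 0.0362 0.239 ] ends [0.5747 0.0696 0.239 ] [0.5863 0.0133 0.239 ]
w2 [0.5737 0.2315 0.166 ] [0.5735 0.2326 0.17  ]
w3 [0.574  0.2305 0.166 ] [0.5737 0.232  0.17  ]
```

Emit:
arm_command --delta_pos '[[0.4,0,0],[0.25,0,0],[0,0,0],[0.06,0,0],[0.06,0,0]]' --rotation '[[0.02,0,0],[0,0,0],[0,0,0],[0,0,0],[0,0,0]]'

```text
clock: 8.5
position: [0.582, 0.0347, 0.19]
tool_rot: [2.299, 1.568, 0.909]
force: [-5.8, -1.6, 36.0]
grip_width: 0.015
```

```bash
python3 -c "
from h import *
go([.581,.0327,.185],10.2)"
```

```text
pos [0.582  0.0347 0.19  ] az 10.369860659935286 F [-5.7974 -1.6313 35.9861] w 0.015021741774160368 t 8.5
shift mm [ 4.9611 -1.3183  1.8466] in target axes [ 4.9673 -1.3026  1.8413] turn deg [ 0.17   -0.1062 -0.1188]
```

Emit:
arm_command --delta_pos '[[-0.08,0,0],[0,-0.04,0.06],[0,0,0]]' --rotation '[[0.03,0,0],[0,-0.02,-0.02],[0,0,0]]'

```text
clock: 8.8
position: [0.5815, 0.033, 0.1932]
tool_rot: [1.13, 1.569, -0.262]
force: [0.1, 0.0, -1.0]
grip_width: 0.0149
```

```bash
python3 -c "
from h import *
go([.581,.0327,.185],10.2)"
```

```text
pos [0.5815 0.033  0.1932] az 10.210960890082339 F [ 0.0603  0.0197 -1.0436] w 0.014878143836546853 t 8.8
shift mm [ 8.1794 -0.5697  0.1661] in target axes [ 8.1801 -0.5579  0.1717] turn deg [ 0.0109  0.0388 -0.0824]
```

Emit:
arm_command --delta_pos '[[0.05,-0.01,0],[0.03,0,0],[0.03,0,0]]' --rotation '[[0,0,0],[0,0,0],[0,0,0]]'

```text
clock: 9.1
position: [0.5813, 0.0328, 0.1899]
tool_rot: [1.041, 1.569, -0.352]
force: [-2.9, -1.6, 14.9]
grip_width: 0.0148
```

```bash
cat >> h.py <<'E'
def contact(L=.0613):
    s=monitor.observe(); F,T=s['force'],s['moment']; r2=-L
    # T=r x F: Tx=ry*Fz-rz*Fy ; Ty=rz*Fx-rx*Fz
    print("F",F,"T",T,"r mm",np.array([(r2*F[0]-T[1])/F[2],(T[0]+r2*F[1])/F[2]])*1e3,"pos",s['position'],s['clock'])
E
python3 -c "
from h import *
contact();contact()"
```

```text
F [-2.9204 -1.6342 14.8906] T [-0.416   0.7488 -0.0193] r mm [-38.2655 -21.2076] pos [0.5813 0.0328 0.1899] 9.1
F [-2.9204 -1.6342 14.8906] T [-0.416   0.7488 -0.0193] r mm [-38.2655 -21.2076] pos [0.5813 0.0328 0.1899] 9.1
```

Emit:
arm_command --delta_pos '[[-0.03,0,0],[0.015,-0.04,0],[0.015,0,0]]' --rotation '[[0,0,0],[0,0,0],[0,0,0]]'

```text
clock: 9.4
position: [0.5805, 0.0326, 0.1902]
tool_rot: [1.194, 1.568, -0.198]
force: [-2.3, -1.6, 8.6]
grip_width: 0.0148
```

Emit:
arm_command --delta_pos '[[0,0,0.04],[0.01,0,0.04]]' --rotation '[[0,0,0],[0,0,0]]'

```text
clock: 9.6
position: [0.5809, 0.0306, 0.1901]
tool_rot: [1.339, 1.567, -0.053]
force: [-1.0, 0.7, 5.1]
grip_width: 0.0149
```

Emit:
arm_command --delta_pos '[[0.01,0,0.04],[0.01,0,0.04],[0.01,0,0.02]]' --rotation '[[0,0,0],[0,0,0],[0,0,0]]'

```text
clock: 9.9
position: [0.5811, 0.0274, 0.1885]
tool_rot: [1.397, 1.569, 0.005]
force: [0.1, 2.0, -0.4]
grip_width: 0.0147
```

```bash
python3 -c "
from h import *
contact(.256);go([.581,.03,.185],10.2)
p=optics.camera_params('wrist');im=optics.grab_frame('wrist')
save(im,'w5');import pickle;pickle.dump(p,open('w5.pkl','wb'))
p=optics.camera_params('top');im=optics.grab_frame('top')
save(im,'top5')"
```

```text
F [ 0.0822  2.0281 -0.3892] T [ 0.448  -0.0138 -0.0006] r mm [ 18.7273 182.9174] pos [0.5811 0.0274 0.1885] 9.9
pos [0.5811 0.0274 0.1885] az 10.232892126580712 F [ 0.0822  2.0281 -0.3892] w 0.014737774213252182 t 9.9
shift mm [ 3.4835  0.3953 -2.5226] in target axes [ 3.4835  0.4016 -2.5215] turn deg [ 0.0329  0.0223 -0.1273]
```

View pics/w5.png

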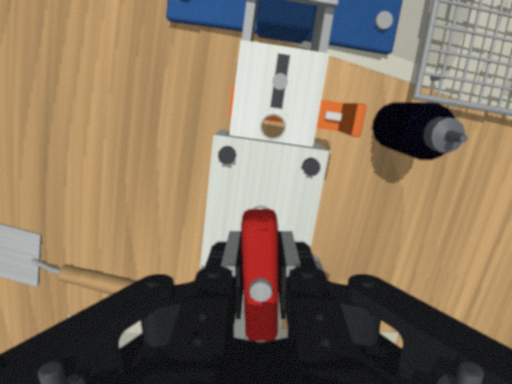

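Emit:
arm_command --delta_pos '[[0.05,0,-0.02],[0.08,0,0],[0.06,0,0]]' --rotation '[[0,0,0],[0,0,0],[0,0,0]]'

```text
clock: 10.3
position: [0.581, 0.0284, 0.1825]
tool_rot: [1.504, 1.568, 0.112]
force: [-0.1, 0.9, -2.0]
grip_width: 0.0146
```

Emit:
arm_command --delta_pos '[[0,0.028,-0.2],[0,0.028,-0.2],[0,0.028,-0.2],[0,0.028,-0.2],[0,0.028,-0.2],[0,0,0]]' --rotation '[[0,0,0],[0,0,0],[0,0,0],[0,0,0],[0,0,0],[0,0,0]]'

```text
clock: 10.9
position: [0.5794, 0.0606, 0.182]
tool_rot: [0.616, 1.569, -0.776]
force: [-1.2, -0.8, -1.2]
grip_width: 0.0151
```

```bash
python3 -c "
from h import *
go([.5790,.0824,.1825],10.2);contact(.256)
import pickle
print('idx w5',onz(pickle.load(open('w5.pkl','rb')),(272.5,126),.12))
"
```

```text
pos [0.5794 0.0606 0.182 ] az 10.238700180505216 F [-1.2248 -0.7952 -1.1781] w 0.015054791824448719 t 10.9
shift mm [ -0.5596   3.4966 -21.5509] in target axes [ -0.5261   3.4814 -21.5542] turn deg [ 0.0386  0.1005 -0.0712]
F [-1.2248 -0.7952 -1.1781] T [-0.1614 -0.0244  0.0009] r mm [-286.8831  -35.8146] pos [0.5794 0.0606 0.182 ] 10.9
idx w5 [0.5792 0.0812 0.12  ]
```

Emit:
arm_command --delta_pos '[[0,0.025,-0.2],[0,0.025,-0.2],[0,0.015,-0.1],[0,0,0]]' --rotation '[[0,0,0],[0,0,0],[0,0,0],[0,0,0]]'

```text
clock: 11.3
position: [0.5786, 0.077, 0.1819]
tool_rot: [0.596, 1.568, -0.796]
force: [1.3, -1.9, -0.7]
grip_width: 0.0148
```

```bash
python3 -c "
from h import *
go([.5790,.0824,.1825],10.2)
im=optics.grab_frame('wrist')[60:384,130:400]
im2=optics.grab_frame('top')[165:225,190:290];im2=cv2.resize(im2,(540,324))
im=cv2.resize(im,(270,324));save(np.hstack([im,im2[:,:520]]),'w6')"
```

```text
pos [0.5786 0.077  0.1819] az 10.24123804053445 F [ 1.3168 -1.9001 -0.7038] w 0.01481513662873759 t 11.3
shift mm [-0.5658  1.3374 -5.2889] in target axes [-0.5571  1.3329 -5.291 ] turn deg [ 0.0412  0.1135 -0.077 ]
```

View pics/w6.png

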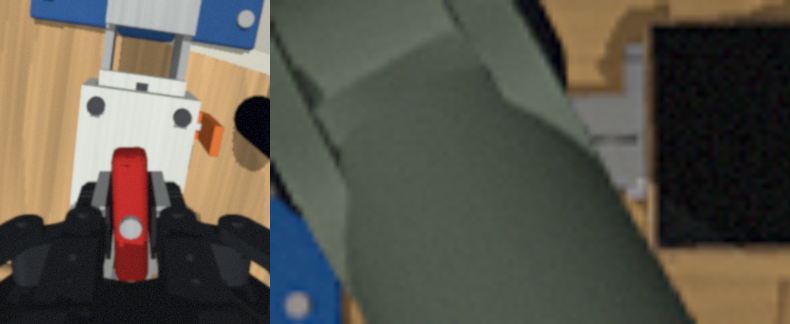

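Emit:
arm_command --delta_pos '[[0.03,0,0],[0.02,0.005,-0.03],[0.01,0.005,-0.03]]' --rotation '[[0,0,0],[0,0,0],[0,0,0]]'

```text
clock: 11.7
position: [0.5788, 0.0778, 0.1806]
tool_rot: [0.606, 1.568, -0.787]
force: [-1.8, -3.1, 7.9]
grip_width: 0.0148
```

Emit:
arm_command --delta_pos '[[0.005,0.005,-0.04],[0.005,0.005,-0.04],[0.005,0.005,-0.04]]' --rotation '[[0,0,0],[0,0,0],[0,0,0]]'

```text
clock: 12.0
position: [0.5788, 0.0805, 0.1806]
tool_rot: [0.482, 1.567, -0.913]
force: [0.7, -3.6, 3.5]
grip_width: 0.0153
```

Emit:
arm_command --delta_pos '[[0.01,0.005,-0.035],[0.01,0.005,-0.035]]' --rotation '[[0,0,0],[0,0,0]]'

```text
clock: 12.2
position: [0.5789, 0.0824, 0.1802]
tool_rot: [0.449, 1.566, -0.946]
force: [-1.9, -4.5, 6.6]
grip_width: 0.015
```

Emit:
arm_command --delta_pos '[[0.01,0.004,-0.025],[0.01,0.004,-0.025]]' --rotation '[[0,0,0],[0,0,0]]'

```text
clock: 12.4
position: [0.579, 0.0836, 0.1801]
tool_rot: [0.427, 1.565, -0.968]
force: [-2.1, -3.4, 7.6]
grip_width: 0.0152
```

Emit:
arm_command --delta_pos '[[0.01,0.0,-0.03],[0.01,0.0,-0.03]]' --rotation '[[0,0,-0.03],[0,0,-0.02]]'

```text
clock: 12.6
position: [0.5788, 0.0854, 0.1797]
tool_rot: [-0.441, 1.565, -1.837]
force: [-0.3, -2.0, -1.5]
grip_width: 0.0149
```

```bash
python3 -c "
from h import *
go([.5790,.0844,.1825],10.2);contact(.256)"
```

```text
pos [0.5788 0.0854 0.1797] az 10.0284478088924 F [-0.2862 -1.9755 -1.5401] w 0.014866221827876572 t 12.6
shift mm [-2.7525 -0.0113  1.0278] in target axes [-2.7579 -0.0074  1.0132] turn deg [-0.1712  0.3032  0.1436]
F [-0.2862 -1.9755 -1.5401] T [-0.4331 -0.01    0.0027] r mm [-54.0583 -47.1432] pos [0.5788 0.0854 0.1797] 12.6
```

Emit:
arm_command --delta_pos '[[0.03,0,0],[0.03,0,0]]' --rotation '[[-0.03,0.05,0.02],[0,0,0]]'

```text
clock: 12.8
position: [0.5787, 0.0858, 0.1775]
tool_rot: [-2.594, 1.57, 2.297]
force: [-1.3, -1.1, -0.5]
grip_width: 0.0147
```

Emit:
arm_command --delta_pos '[[0.04,0,0],[0.04,0,0],[0.03,0,0]]' --rotation '[[0,0,0],[0,0,0],[0,0,0]]'

```text
clock: 13.1
position: [0.5787, 0.0857, 0.1739]
tool_rot: [-2.67, 1.57, 2.221]
force: [-1.0, -2.5, 1.7]
grip_width: 0.0153
```

```bash
python3 -c "
from h import *
go([.5790,.0844,.1525],10.2)"
```

```text
pos [0.5787 0.0857 0.1739] az 10.238540532262302 F [-1.0076 -2.493   1.7341] w 0.01531462704998194 t 13.1
shift mm [21.426   0.0831  1.3602] in target axes [21.4272  0.0741  1.3408] turn deg [ 0.0385 -0.0518  0.0264]
```

Emit:
arm_command --delta_pos '[[0.04,0,-0.01],[0.04,0,0],[0.04,0,0]]' --rotation '[[0,0,0],[0,0,0],[0,0,0]]'

```text
clock: 13.4
position: [0.5786, 0.0857, 0.1698]
tool_rot: [-2.221, 1.57, 2.67]
force: [-0.8, -2.9, -0.3]
grip_width: 0.0149
```

Emit:
arm_command --delta_pos '[[0.05,0,0],[0.05,0,0],[0.05,0,0],[0.05,0,0]]' --rotation '[[0,0,0],[0,0,0],[0,0,0],[0,0,0]]'

```text
clock: 13.8
position: [0.5786, 0.0856, 0.1633]
tool_rot: [-2.054, 1.57, 2.837]
force: [0.4, -3.0, 1.6]
grip_width: 0.015
```

Emit:
arm_command --delta_pos '[[0.05,0,0],[0.05,0,0],[0.05,0,0],[0.04,0,0]]' --rotation '[[0,0,0],[0,0,0],[0,0,0],[0,0,0]]'

```text
clock: 14.2
position: [0.5785, 0.0853, 0.1568]
tool_rot: [-1.745, 1.57, -3.138]
force: [1.5, -3.2, -3.2]
grip_width: 0.0151
```

Emit:
arm_command --delta_pos '[[0.03,0,0],[0.03,0,0],[0.03,0,0]]' --rotation '[[0,0,0],[0,0,0],[0,0,0]]'

```text
clock: 14.5
position: [0.5785, 0.0852, 0.1536]
tool_rot: [-1.707, 1.569, -3.1]
force: [0.2, -3.3, 0.0]
grip_width: 0.015
```

Emit:
arm_command --delta_pos '[[0.02,0,0],[0.02,0,0]]' --rotation '[[0,0,0],[0,0,0]]'

```text
clock: 14.7
position: [0.5786, 0.0849, 0.1528]
tool_rot: [-1.24, 1.57, -2.633]
force: [-4.6, -5.4, 13.9]
grip_width: 0.015
```

Emit:
arm_command --delta_pos '[[0.02,0,0]]' --rotation '[[0,0,0]]'

```text
clock: 14.8
position: [0.5787, 0.0848, 0.1528]
tool_rot: [-0.809, 1.57, -2.202]
force: [-4.5, -4.8, 11.7]
grip_width: 0.015
```

Emit:
arm_command --delta_pos '[[-0.03,0,0],[-0.03,0,0]]' --rotation '[[0,0,0],[0,0,0]]'

```text
clock: 15.0
position: [0.5785, 0.085, 0.1547]
tool_rot: [-1.001, 1.57, -2.394]
force: [-0.1, -2.2, -6.0]
grip_width: 0.0149
```

Emit:
arm_command --delta_pos '[[0.04,0,0],[0.03,0,0],[0.02,0,0]]' --rotation '[[0,0,0],[0,0,0],[0,0,0]]'

```text
clock: 15.3
position: [0.5787, 0.0847, 0.1527]
tool_rot: [-0.343, 1.569, -1.736]
force: [-5.9, -5.8, 18.2]
grip_width: 0.0148
```

Emit:
arm_command --delta_pos '[[0,0,0],[0,0,0],[0,0,0],[0,0,0]]' --rotation '[[0,0,0],[0,0,0],[0,0,0],[0,0,0]]' --gripper 0

```text
clock: 15.7
position: [0.5788, 0.0864, 0.1528]
tool_rot: [2.331, 1.57, 0.938]
force: [-0.3, 0.1, 0.1]
grip_width: 0.0424
```

Emit:
arm_command --delta_pos '[[-0.2,0,0],[-0.4,0,0],[-0.5,0,0],[-0.5,0,0],[0,0,0],[0,0,0]]' --rotation '[[0,0,0],[0,0,0],[0,0,0],[0,0,0],[0,0,0],[0,0,0]]'

```text
clock: 16.3
position: [0.579, 0.0869, 0.2058]
tool_rot: [2.112, 1.569, 0.721]
force: [-0.6, -0.7, 0.6]
grip_width: 0.0429
```

```bash
python3 -c "
from h import *
p=optics.camera_params('wrist');im=optics.grab_frame('wrist');s=optics.grab_frame('scene');ps=optics.camera_params('scene')
go([.5790,.0844,.1525],10.2)
S=cv2.resize(s[150:290,200:400],(550,385),interpolation=cv2.INTER_CUBIC)[:,:440]
save(np.hstack([cv2.resize(im[40:384,120:440],(358,385)),S]),'w7')
m=(mask(s,0,5,140,80)|mask(s,174,180,140,80));m[:150]=0;m[300:]=0;m[:,:200]=0;m[:,400:]=0
for c,st in blobs(m,5): print(c,st)
print('bar centre if home',proj(ps,[.5795,.0825,.158]),'19 up',proj(ps,[.5795,.0825,.177]))"
```

```text
pos [0.579  0.087  0.2054] az 10.27019483100687 F [-0.7101  0.9512  0.3965] w 0.04282593218518096 t 16.4
shift mm [52.8846 -0.514   2.5927] in target axes [52.8885 -0.4335  2.5286] turn deg [ 0.0702 -0.07   -0.0837]
[281.2955 199.4318] [278 196   8   7  44]
bar centre if home [276.0131 196.6228] 19 up [276.2403 192.4847]
```

View pics/w7.png

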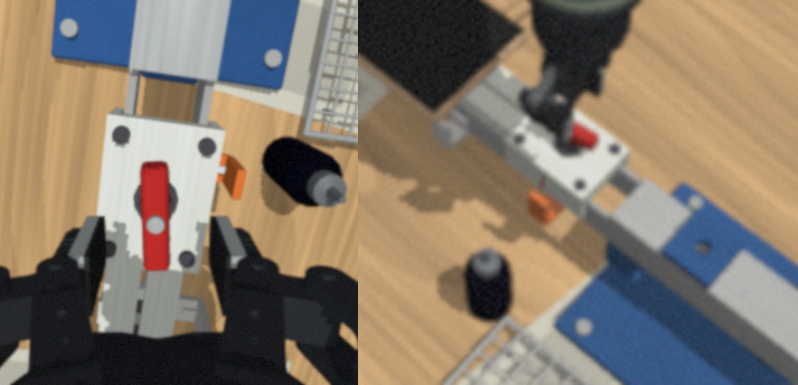

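Emit:
arm_command --delta_pos '[[0,0,0.1],[0,0,0],[0,0,0],[0.3,0,0],[0.3,0,0],[0,0,0],[0.05,0,0],[0,0,0]]' --rotation '[[0,0,0],[0,0,0],[0,0,0],[0,0,0],[0,0,0],[0,0,0],[0,0,0],[0,0,0]]' --gripper 1 --grip_force 20

```text
clock: 17.2
position: [0.5784, 0.0836, 0.1817]
tool_rot: [-2.159, 1.568, 2.733]
force: [-0.2, 0.2, 0.2]
grip_width: -0.0002
```

Emit:
arm_command --delta_pos '[[0.025,0,0],[0.025,0,0],[0.02,0,0]]' --rotation '[[0,0,0],[0,0,0],[0,0,0]]'

```text
clock: 17.5
position: [0.5788, 0.0838, 0.1801]
tool_rot: [-2.402, 1.569, 2.49]
force: [-1.6, -0.3, 8.9]
grip_width: -0.0002
```

Emit:
arm_command --delta_pos '[[0.025,0,0],[0.015,0,0]]' --rotation '[[0,0,0],[0,0,0]]'

```text
clock: 17.7
position: [0.5791, 0.0839, 0.1802]
tool_rot: [-3.126, 1.57, 1.766]
force: [-2.7, -1.0, 6.2]
grip_width: -0.0004
```

Emit:
arm_command --delta_pos '[[-0.2,0,0],[-0.8,0,0],[-1,0,0],[-1,0,0],[-0.3,0,0],[0,0,0],[0,0,0]]' --rotation '[[0,0,0],[0,0,0],[0,0,0],[0,0,0],[0,0,0],[0,0,0],[0,0,0]]'

```text
clock: 18.4
position: [0.5788, 0.0839, 0.284]
tool_rot: [3.019, 1.569, 1.628]
force: [0.6, 0.3, -0.6]
grip_width: -0.0003
```

```bash
python3 -c "
from h import *
im=optics.grab_frame('wrist');s=optics.grab_frame('scene')
save(np.hstack([im[40:340,100:400],cv2.resize(s[140:300,180:420],(450,300))]),'w8')"
```

```text
(no output)
```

View pics/w8.png

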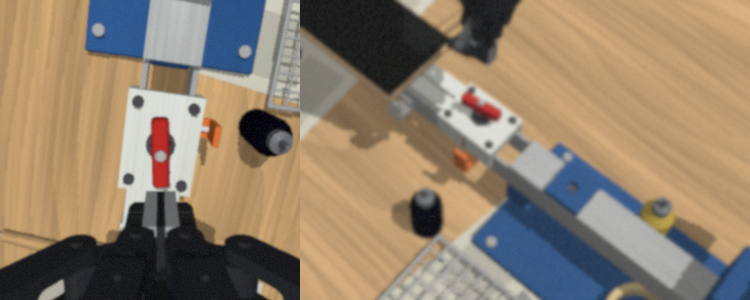

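The picture shows the pin upright in the carriage at (161,150), at the orange clip. The fingers are clear of it and the bottles are standing.

```bash
python3 -c "
from workcell import bot
print(bot.job_done())"
```

```text
the job is handed in; nothing more can be done
None
```

The pin is through the carriage and into the index hole at the orange clip, its shoulder is on the carriage, and I have let go of it. The job was handed in at about 18.5 s of the 54 s.

**What I did:** I pulled the pin out of the blue boss and felt for the carriage hole with its nose. I then used the pin to slide the platen about 57 mm towards the column, until the nose dropped into the index hole. After that I pushed the pin down in small steps until it stopped hard, released it and backed away.

**Seating:** The hard stop came at a tool height of 0.1527 m; in the boss the pin was gripped at 0.1533 m. Pressing lightly on the T-bar with closed fingers put its top at 0.166 m, which is where it should be with the shoulder flat.

**Last pictures:** The pin stands upright in the carriage at the orange clip, with the gripper clear. The bottles in view (black and yellow) stand, and nothing looks disturbed.

**What was less certain:**
- **The click:** I saw no clear force peak as the balls went through. Force was only read at the end of each move, so it may have fallen between readings. A gentle upward tug before release raised the pin 1.9 mm against about 5 N, so I pressed it home again, but I did not test the full 10 to 16 N hold.
- **One firm contact:** My first touch on the carriage beside the hole reached about 36 N at the wrist. I lifted off at once and searched with lighter contact after that.

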